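# Hold the sound tube over the microphone capsule

### The arm

A 6-joint arm with a two-finger parallel gripper is mounted at the origin on a cart in front of the work surface, level with it; the furniture and walls round the work are solid. World frame = base frame: x ahead of the robot, y to its left, z up, the work surface at z = 0. Lengths are in mm, angles in rad, forces in N, time in s.
With the tool pointing down it reaches from about 350 to 975 mm from the base axis. Payload 7.1 kg.
Tool frame: the origin (TCP) lies on the front face of the gripper's body, between the roots of the fingers; the fingertips stand 80 mm ahead of it and the grasp point (between the pads) lies 61 mm ahead of it (env.tips_ahead is the distance from the TCP to the fingertips, in mm); z points along the fingers, y is the line along which they close (so a half turn about z gives the same grasp; the last joint's range is limited). The gripper opens to 88 mm and grips with 3 to 60 N. Pads are 20 mm wide; open, the fingers measure 115 mm over their backs; the gripper's body (75 mm by 178 mm) begins 61 mm behind the grasp point.
Start: joints at [-1.125, 0.423, 1.63, -0, 1.089, -0.019], TCP at [280.167, -558.67, 302.675] pointing down, gripper open.
Joint ranges: [-3, 3], [-0.9, 2.11], [0.09, 2.58], [-1.31, 4.45], [0.11, 2.69], [-2.54, 2.54]. Speed limits (rad/s): [2.39, 2.39, 3.01, 3.14, 3.14, 3.14].

### API

Orientations are given as a unit quaternion [x, y, z, w].
In Python, from station import env, set_gripper, viewer, workorder gives the robot as it stands. Calls block until the motion is done:
- env.reach(position, orientation): joint-space move of the TCP to a pose.
- env.move_l(position, rot=None, rate=150, f_stop=None): straight line of the TCP; rot=None keeps the orientation; rate is the mean speed in mm/s. With f_stop (N) it stops when the force on the tool has changed by that much, and returns True; else False.
- env.move_joints(angles): joint-space move.
- set_gripper(opening): finger opening in mm; the grip force is fixed at half the most; returns when the fingers have stopped.
- env.hold(seconds).
- env.ik(position, orientation): joint angles nearest the present ones, or None.
- env.read_state(): the state.
- viewer.camera(name): name is "scene" or "top" or "wrist"; returns the picture (420x560x3 uint8, blue, green, red); there is no depth.
- viewer.camera_params(name): a dict with "fx", "fy", "cx", "cy" (pixels), "dist" ([k1, k2, p1, p2, k3] as OpenCV has them; the pictures are not rectified), "pose" (4x4, takes a point from camera to world coordinates); the wrist camera has in their place "tool_from_camera" (4x4, takes a point from camera to tool coordinates, whose origin is the TCP and whose axes are the flange's). Camera axes: x right, y up, looking along -z (the intrinsics and any distortion apply to the point x, -y, -z); pixel columns grow to the right and rows downward; lengths in mm; the calibration is good to about 2 mm. A picture is of the moment at which its call begins: read the wrist's pose just before it. camera_params takes no time and is no camera call.
A pose or a line that the arm cannot do raises env.IKError and nothing moves.
- workorder.sign_off(): hands the job in; it is judged then, once.
The state is a dict: "time_s": time; "qpos": joint angles; "dq": joint speeds; "tau": joint torques, N m; "tool_pos": TCP position; "orientation": TCP orientation; "force": force on the tool from outside, world axes, zero at the start; "wrist_torque": the same for the moment, N m; "width": finger opening in mm; "grip_force": force on a finger pad.
Only numpy, scipy, OpenCV 4.12 (cv2) and the standard library are available. Lean on these libraries where they do the work, as an engineer would, in place of code of your own. Each camera call takes 0.05 s, during which the arm holds its last target. There are 200 camera calls.

### The job

Take hold of the upright brass tube, carry it over the row of microphone parts without disturbing them, and lower its bottom end through the green guide ring of the test stand. Stop with the tube upright, its bottom end hovering 8 mm or so above the silver face of the capsule, centred in the ring and touching neither ring nor capsule (the capsule must never be touched). Finish while still holding it there, steady: do not let go.

Things in the scene. Friction and masses are not known exactly. Their poses are not given: they have to be found in the camera images.
- tube_centre (a point): centre (61.5 mm above its lower end) of the brass tube: a plain tan-brass tube, 20 mm outside diameter, 123 mm long, about 0.09 kg, standing loose and upright on the bench; the point's z axis runs along the tube, up at the start. It stands on one side of a row of microphone parts, the test stand on the other side; which side is which varies
- tube_foot (a point): centre of the lower end face of the brass tube, 61.5 mm below its centre
- sound_tube: the brass tube itself; origin at the centre of its lower end face, z along the tube
- test_stand: fixed capsule test stand: flat aluminium base 110 x 100 mm, 12 mm high; a post at its back (52 mm along the stand's +x from the hole axis), its clamp reaching 112 mm above the bench; a black arm from the post carries a green guide ring. Nothing of it stands higher than 112 mm. Origin on the bench under the hole axis, z up, x towards the post
- guide_hole (a point): centre of the hole of the green guide ring, at the ring's top face, 110 mm above the bench; the hole is 34 mm in diameter and open right through, the ring is 10 mm thick and 51 mm across; the hole axis is vertical
- capsule_top (a point): centre of the upward silver face of the microphone capsule, 59 mm above the bench, straight below the guide hole (51 mm below the ring's top face); z up
- mic_capsule: the microphone capsule, fixed in the grey cup of the stand: black body 39 mm across, silver top 32 mm across that narrows upward to a blunt dome about 20 mm across with a dark opening in its middle; it must not be touched
- bell_one_mid (a point): bystander, loose, one of the row of four between tube and stand (their order varies): black turned bell housing, bottle-shaped, 55 mm dia., 91 mm tall; point on its axis 45 mm above the bench
- bell_two_mid (a point): bystander, loose, one of the row of four between tube and stand (their order varies): black turned bell housing, bottle-shaped, 55 mm dia., 91 mm tall; point on its axis 45 mm above the bench
- mesh_head_mid (a point): bystander, loose, one of the row of four between tube and stand (their order varies): black domed microphone head, 62 mm dia., 95 mm tall; point on its axis 45 mm above the bench
- sleeve_mid (a point): bystander, loose, one of the row of four between tube and stand (their order varies): black microphone sleeve with a copper-brown top end, 36 mm dia., 104 mm tall; point on its axis 45 mm above the bench
Not all that is in view belongs to the job. Leave any blue or purple look-alike of the sound_tube alone.

How it is judged (in metres and radians):
On the way, in this order (a step that is already met when the one before it is completed fails the run):
1. the tube's lower end is brought over the guide ring from above (z of tube_foot in the frame of guide_hole above 0.002 m and horizontal distance between tube_foot and guide_hole below 0.02 m), for 0.05 s.
2. the lower end has gone down through the guide ring (z of tube_foot in the frame of guide_hole below -0.012 m and horizontal distance between tube_foot and guide_hole below 0.01 m), for 0.1 s.
At the end, for the whole second after the job is handed in: Tube gripped (over 1 N), still, upright within 0.10 rad, through the ring; its lower end 3 to 14 mm above the silver face and within 5.5 mm of its centre line; it touches neither ring nor capsule (under 0.2 N); the four parts of the row within 30 mm of where they stood (z of tube_foot in the frame of capsule_top between 0.003 and 0.014 m and horizontal distance between tube_foot and capsule_top below 0.0055 m and angle between tube_centre's own z axis and vertical below 0.1 rad and contact force between sound_tube and test_stand below 0.2 N and contact force between the fingers and sound_tube above 1 N and linear speed of sound_tube below 0.01 m/s and distance of each of bell_one_mid, bell_two_mid, mesh_head_mid, sleeve_mid from where it was at the start of the episode below 0.03 m); the arm keeps its last pose, push and grip.
It fails at once if the capsule is touched by the tube or the robot (contact force between any of sound_tube, the arm, the fingers and mic_capsule above 0.5 N).
It fails at once if a part of the row is knocked over or pushed more than 30 mm (angle between any of bell_one_mid, bell_two_mid, mesh_head_mid, sleeve_mid's own z axis and vertical above 0.4 rad or distance of any of bell_one_mid, bell_two_mid, mesh_head_mid, sleeve_mid from where it was at the start of the episode above 0.03 m).
It also fails if it takes over 45 s, if anything falls off the work surface, if the arm or the gripper's body presses on something with over 40 N, if the wrist force passes 120 N, or if a joint passes its speed limit or range.

## Working session

There is one attempt and no reset: what is moved stays moved. The work goes in short steps, each a Python script; the robot and the scene stay as the last script left them, time stands still between calls to the robot, and variables do not carry over. Pictures are saved under pics/ and viewed, at most 10 in all, crops included, and the job is handed in when it is done.

```bash
ls; mkdir -p pics; python3 - <<'E'
from station import env, viewer
import cv2, numpy as np
for n in ("scene","top"):
    im=viewer.camera(n); cv2.imwrite(f"pics/{n}0.png",im)
    p=viewer.camera_params(n); print(n,{k:np.round(v,3).tolist() for k,v in p.items()})
p=viewer.camera_params("wrist");print({k:np.round(v,3).tolist() for k,v in p.items()})
print(env.read_state())
E
```

```text
pics
scene {'fx': 512.41, 'fy': 512.41, 'cx': 277.293, 'cy': 212.0, 'dist': [-0.045, 0.0, 0.0, 0.0, 0.0], 'pose': [[0.812, 0.297, -0.502, -33.799], [-0.583, 0.398, -0.708, -923.618], [-0.011, 0.868, 0.497, 626.648], [0.0, 0.0, 0.0, 1.0]]}
top {'fx': 413.299, 'fy': 413.299, 'cx': 282.346, 'cy': 207.484, 'dist': [0.02, 0.0, 0.0, 0.0, 0.0], 'pose': [[-0.021, 0.985, -0.174, 385.745], [-1.0, -0.023, -0.007, -136.144], [-0.011, 0.173, 0.985, 924.647], [0.0, 0.0, 0.0, 1.0]]}
{'fx': 368.03, 'fy': 368.03, 'cx': 276.884, 'cy': 206.436, 'dist': [0.0, 0.0, 0.0, 0.0, 0.0], 'tool_from_camera': [[-0.001, 0.961, 0.278, 76.681], [1.0, 0.001, 0.0, -0.446], [-0.0, 0.278, -0.961, -82.97], [0.0, 0.0, 0.0, 1.0]]}
{'time_s': 0.1, 'qpos': array([-1.12501805e+00,  4.23749251e-01,  1.63060751e+00,  5.47735808e-06,
        1.08858059e+00, -1.89998078e-02]), 'dq': array([-0.00041295, -0.00280119, -0.00106745, -0.00017172, -0.00025605,
       -0.00025736]), 'tau': array([-1.66271529e-03, -5.45615709e+01, -2.74323571e+01,  6.44389959e-02,
        1.86556211e-02, -7.25225823e-05]), 'tool_pos': array([ 279.99707187, -558.33848363,  301.99120438]), 'orientation': array([ 9.73119042e-01,  2.30301711e-01, -1.40015461e-04, -6.57614337e-04]), 'force': array([0.40160843, 0.10995648, 0.96465111]), 'wrist_torque': array([-0.04594886, -0.04133065, -0.00937016]), 'grip_force': 0.0, 'width': 87.99595208706927}
```

View pics/scene0.png

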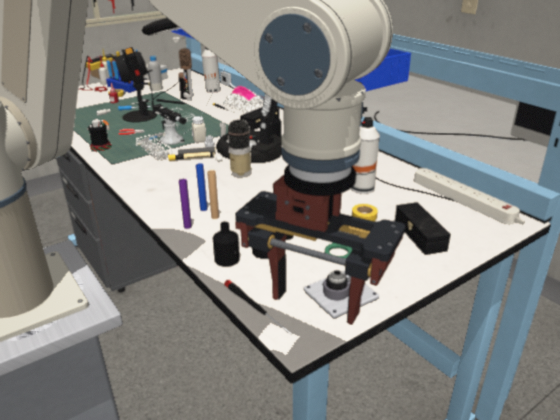

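View pics/top0.png

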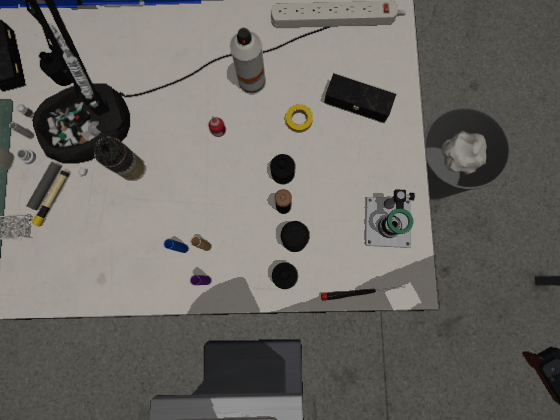

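The brass tube stands on the left of the row, near the blue and purple look-alikes. In the top view the three candidates are tan (201,242), blue (176,245) and purple (201,280); tan fits. The green ring is at about (400,221), and the row is at u≈285, v 168–275. I'll measure these and confirm the tan one in an enlarged crop.

```bash
cat > h.py <<'E'
import cv2, numpy as np
from scipy.spatial.transform import Rotation as R
from station import env, set_gripper, viewer, workorder
def pose(n,st=None):
    p=viewer.camera_params(n)
    if n!="wrist": return p,np.array(p["pose"])
    T=np.eye(4);T[:3,:3]=R.from_quat(st["orientation"]).as_matrix();T[:3,3]=st["tool_pos"]
    return p,T@np.array(p["tool_from_camera"])
def ray(n,uv,z,st=None):
    p,T=pose(n,st)
    K=np.array([[p["fx"],0,p["cx"]],[0,p["fy"],p["cy"]],[0,0,1.]])
    u=cv2.undistortPoints(np.array([[uv]],float),K,np.array(p["dist"],float))[0,0]
    d=T[:3,:3]@[u[0],-u[1],-1]
    return T[:3,3]+d*(z-T[2,3])/d[2]
def project(n,P,st=None):
    p,T=pose(n,st)
    c=(np.linalg.inv(T)@np.r_[P,1])[:3]*[1,-1,-1]
    K=np.array([[p["fx"],0,p["cx"]],[0,p["fy"],p["cy"]],[0,0,1.]])
    return cv2.projectPoints(c[None],np.zeros(3),np.zeros(3),K,np.array(p["dist"],float))[0].ravel()
def blobs(im,lo,hi,amin=20):
    m=cv2.inRange(cv2.cvtColor(im,cv2.COLOR_BGR2HSV),lo,hi)
    n,l,s,c=cv2.connectedComponentsWithStats(m)
    return [(c[i].round(1),s[i].tolist(),l==i) for i in range(1,n) if s[i][4]>=amin]
E
python3 - <<'E'
from h import *
for n in("top","scene"):
    im=cv2.imread(f"pics/{n}0.png")
    for nm,lo,hi in(("tan",(8,70,60),(22,200,255)),("green",(70,80,40),(95,255,255)),("blue",(100,150,40),(122,255,255)),("purple",(125,100,30),(155,255,255))):
        for c,s,m in blobs(im,lo,hi,40): print(n,nm,c,s,ray(n,c,110 if nm=="green" else 62)[:2].round(0))
a=cv2.imread("pics/top0.png")[215:295,150:230]; b=cv2.imread("pics/top0.png")[185:265,350:430]
cv2.imwrite("pics/crop.png",cv2.resize(np.hstack([a,b]),None,fx=5,fy=5,interpolation=cv2.INTER_CUBIC))
E
```

```text
top tan [298.8 112.8] [291, 109, 17, 13, 42] [ 749. -171.]
top tan [ 62.7 126.1] [60, 121, 7, 10, 41] [730. 348.]
top tan [ 82.5 139.7] [79, 135, 8, 9, 43] [698. 303.]
top tan [135.1 172.3] [123, 163, 21, 17, 175] [622. 186.]
top tan [ 54.7 190.2] [43, 174, 24, 34, 234] [587. 355.]
top tan [282.7 197.4] [275, 189, 16, 17, 221] [ 560. -131.]
top tan [200.4 243.2] [191, 236, 20, 15, 181] [466.  43.]
top green [ 68.6 114.7] [57, 109, 25, 13, 57] [736. 311.]
top green [ 61.6 135.7] [58, 133, 8, 7, 42] [690. 322.]
top green [399.9 220.4] [388, 208, 25, 26, 256] [ 498. -363.]
top blue [11.7  3.3] [0, 0, 26, 8, 190] [1030.  484.]
top blue [65.8  3.2] [53, 0, 25, 8, 172] [1028.  360.]
top blue [108.3   1.7] [81, 0, 59, 5, 255] [1030.  262.]
top blue [169.2   1.5] [143, 0, 58, 5, 216] [1028.  122.]
top blue [175.2 245.5] [164, 239, 24, 14, 197] [462.  95.]
top purple [199.9 279.8] [190, 275, 21, 10, 169] [391.  43.]
scene tan [128.6  50.7] [125, 47, 9, 8, 54] [ 895. 1679.]
scene tan [184.8  58.8] [180, 49, 11, 21, 187] [1038. 1331.]
scene tan [96.9 64.9] [85, 52, 30, 26, 207] [ 666. 1487.]
sc
[... 326 characters left out ...]
 18, 9, 118] [ 700. -225.]
scene tan [368.9 218.4] [358, 213, 20, 9, 45] [ 680. -260.]
scene tan [282.1 230.8] [255, 223, 61, 18, 290] [ 499. -189.]
scene tan [354.7 230.6] [339, 225, 31, 14, 246] [ 621. -278.]
scene tan [270. 241.] [267, 234, 8, 15, 65] [ 456. -206.]
scene tan [369.4 269.9] [367, 262, 6, 15, 58] [ 548. -396.]
scene green [339.7 248. ] [326, 243, 27, 15, 121] [ 502. -361.]
scene blue [181.4  32.4] [173, 30, 17, 7, 44] [1327. 1951.]
scene blue [388.6  70.4] [357, 49, 54, 41, 1190] [1635.  591.]
scene blue [119.1  79.9] [107, 62, 29, 30, 308] [ 654. 1168.]
scene blue [201.1 186.5] [197, 164, 9, 46, 239] [461.  95.]
scene purple [184.8 203.2] [180, 180, 11, 48, 305] [390.  42.]
```

View pics/crop.png

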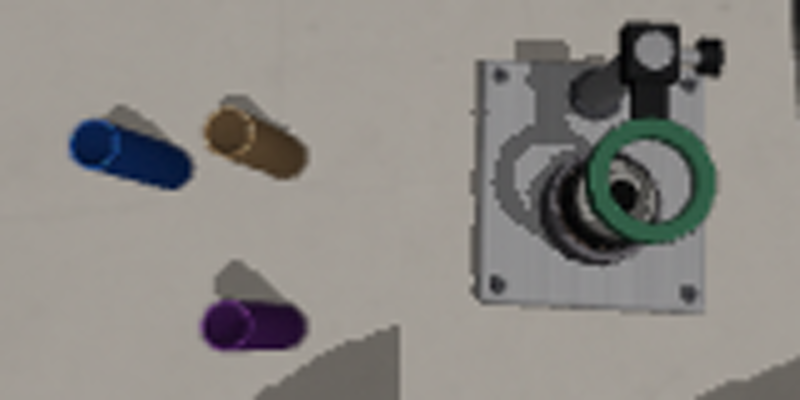

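The left half of the crop confirms the tan tube, with the blue one 52 mm to its left and the purple one 75 mm towards the robot. The right half shows the ring above the capsule, with the post on +x. Both cameras put the tube at (465.5, 43) and the ring at about (499, −363). I'll close along x, between the look-alikes.

```bash
python3 - <<'E'
from h import *
Q=[.70710678,.70710678,0,0]
env.reach([465.5,43,300],Q); set_gripper(60)
st=env.read_state(); im=viewer.camera("wrist"); cv2.imwrite("pics/w1.png",im)
print(st["time_s"],st["tool_pos"],st["qpos"].round(2),st["width"])
for c,s,m in blobs(im,(8,60,40),(22,220,255),100): print(c,s,ray("wrist",c,110,st))
print(project("wrist",[465.5,43,123],st),project("wrist",[465.5,43,0],st))
E
```

```text
2.975 [465.49155572  42.98182143 300.00651709] [0.07 0.19 1.97 0.   0.98 0.07] 59.98086813975704
[477.6  10.9] [452, 0, 59, 24, 763] [600.0921407  176.85134367 110.        ]
[278.3 194.8] [266, 166, 26, 54, 1028] [466.73448659  50.01678776 110.        ]
[127.5 350.4] [115, 312, 33, 77, 1281] [335.434139  -89.6441351 110.       ]
[426.2 350.5] [406, 312, 34, 77, 1297] [595.56665514 -90.00844566 110.        ]
[365.7 381.6] [353, 369, 28, 27, 529] [ 545.03808817 -122.66680093  110.        ]
[423.3 414.2] [175, 405, 385, 15, 2999] [ 600.61518114 -159.05949844  110.        ]
[276.68952058 208.40961768] [276.73878906 175.45444796]
```

View pics/w1.png

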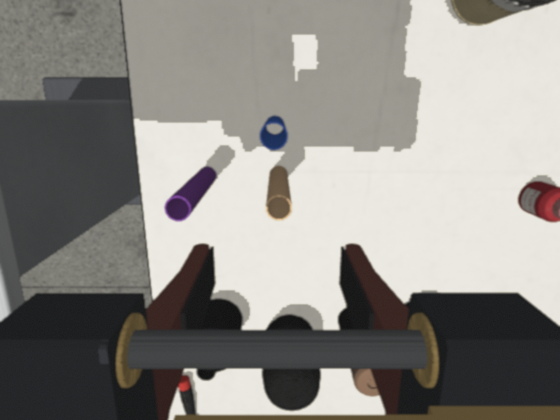

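The tan tube's top face is at (279,207) against a predicted (277,208), so it is about 1 mm off and sits between the fingers. I'll grasp, lift and look.

```bash
python3 - <<'E'
from h import *
env.move_l([466.5,43.8,146],rate=120); set_gripper(10)
st=env.read_state(); print(st["time_s"],st["width"],st["grip_force"])
env.move_l([466.5,43.8,310],rate=120)
env.move_l([499,-363,310],rate=130); env.hold(.3)
st=env.read_state(); print(st["time_s"],st["width"],st["grip_force"],st["tool_pos"],st["qpos"].round(2))
for n in("top","scene","wrist"): 
    im=viewer.camera(n); cv2.imwrite(f"pics/{n}2.png",im)
    for nm,lo,hi in(("tan",(8,60,40),(22,220,255)),("green",(65,70,30),(95,255,255))):
        for c,s,m in blobs(im,lo,hi,60): print(n,nm,c,s)
    print(project(n,[499,-363,164],st),project(n,[499,-363,110],st))
print(env.read_state()["time_s"])
a=cv2.imread("pics/top2.png")[150:290,320:500];b=cv2.imread("pics/scene2.png")[130:270,250:430]
cv2.imwrite("pics/c2.png",cv2.resize(np.hstack([a,b]),(800,311),interpolation=cv2.INTER_CUBIC))
E
```

```text
5.1667 19.247841507357673 29.999784334368087
10.275 19.2806256092669 29.999335872262236 [ 499.03436956 -362.96093206  310.05744867] [-0.65  0.4   1.64  0.    1.1  -0.65]
top tan [251.   77.3] [237, 67, 27, 16, 106]
top tan [299.7 113. ] [291, 109, 17, 15, 66]
top tan [ 82.7 138.6] [79, 132, 9, 12, 69]
top tan [135.2 170.3] [121, 155, 23, 25, 252]
top tan [ 54.8 190.1] [43, 174, 24, 34, 251]
top tan [282.7 197.7] [275, 189, 17, 18, 233]
top green [ 69.2 114.5] [57, 109, 25, 13, 61]
top green [394.4 219.3] [387, 208, 21, 26, 173]
[407.9396176  215.70442226] [400.06952611 219.89576698]
scene tan [469.5   5.9] [462, 0, 15, 13, 113]
scene tan [128.5  50.9] [124, 47, 10, 9, 61]
scene tan [99.2 63.4] [85, 49, 36, 29, 253]
scene tan [184.7  58.8] [179, 49, 12, 22, 200]
scene tan [349.8 136.7] [334, 126, 40, 29, 288]
scene tan [196.  154.9] [183, 151, 28, 8, 118]
scene tan [239.9 163. ] [229, 153, 22, 22, 361]
scene tan [343.3 192.5] [336, 155, 16, 72, 642]
scene tan [365.9 168.3] [356, 162, 21, 12, 143]
scene tan [285.6 200. ] [279, 194, 15, 13, 169]
scene tan [364.3 209.4] [356, 205, 18, 9, 124]
scene tan [363.3 218.7] [352, 210, 26, 13, 69]
scene green [338.7 251.9] [325, 244, 28, 17, 263]
[340.7085656  223.47322107] [339.16740527 249.18859406]
wrist tan [276.8 278.4] [248, 208, 59, 122, 5077]
wrist tan [225.1 350.3] [219, 312, 16, 77, 746]
wrist tan [328.8 350.5] [320, 312, 16, 77, 744]
wrist tan [309.2 414.2] [65, 405, 403, 15, 3443]
wrist green [278.6 189.4] [248, 165, 62, 57, 1178]
[276.58421421 221.85155382] [276.62541761 200.2656139 ]
10.425
```

View pics/scene2.png

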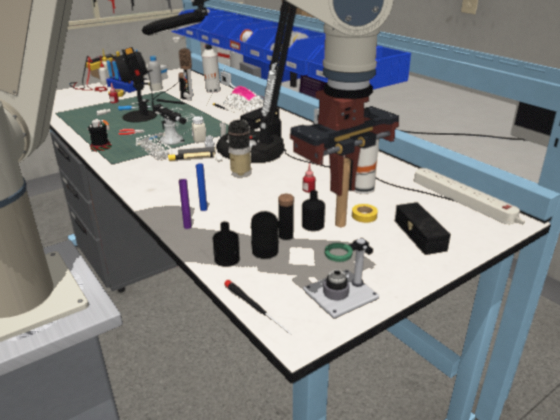

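View pics/wrist2.png

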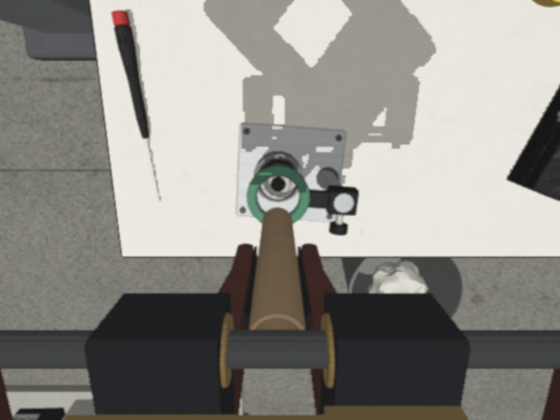

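The tube is held upright over the stand and the row is undisturbed. In the wrist view the ring is at about (279,196) and the foot at about (278,212). I'll compare the measured edges with predictions for the nominal geometry, which gives the tube-to-ring offset.

```bash
python3 - <<'E'
from h import *
st=env.read_state()
def disc(n,c,r):  # bbox of projected circle
    t=np.linspace(0,2*np.pi,73); P=np.array([project(n,np.r_[c[0]+r*np.cos(a),c[1]+r*np.sin(a),c[2]],st) for a in t])
    return np.r_[P.min(0),P.max(0)].round(1)
for n in("wrist","scene"):
    im=cv2.imread(f"pics/{n}2.png")
    tan=[m for c,s,m in blobs(im,(8,60,40),(22,220,255),600) if abs(c[0]-(277 if n=="wrist" else 343))<3][0]
    for v in ((212,216,222,230,240,260) if n=="wrist" else (180,190,200,210,215,220,223,225)):
        u=np.flatnonzero(tan[v]); 
        if len(u): print(n,v,u.min(),u.max(),(u.min()+u.max())/2)
    print("tan rows",np.flatnonzero(tan.any(1))[[0,-1]])
    print("pred axis",[project(n,[499,-363,z],st).round(1).tolist() for z in(164,184,204,224,244)],"foot bbox",disc(n,[499,-363,164],10))
    print("ring top bbox",disc(n,[499,-363,110],25.5),"bottom",disc(n,[499,-363,100],25.5),"hole",disc(n,[499,-363,110],17),disc(n,[499,-363,100],17))
im=cv2.imread("pics/top0.png"); print("top ring",disc("top",[499,-363,110],25.5),disc("top",[499,-363,100],25.5))
a=cv2.imread("pics/wrist2.png")[140:240,215:345];b=cv2.imread("pics/scene2.png")[205:305,285:415]
cv2.imwrite("pics/c3.png",np.hstack([cv2.resize(x,(400,308),interpolation=cv2.INTER_CUBIC) for x in(a,b)]))
E
```

```text
wrist 212 268 286 277.0
wrist 216 265 289 277.0
wrist 222 263 290 276.5
wrist 230 263 291 277.0
wrist 240 261 293 277.0
wrist 260 256 297 276.5
tan rows [208 329]
pred axis [[276.7, 221.9], [276.6, 232.4], [276.6, 245.0], [276.6, 260.2], [276.6, 278.9]] foot bbox [261.4 207.2 291.9 236.2]
ring top bbox [244.7 168.6 308.7 230.4] bottom [245.7 166.4 307.7 226.4] hole [255.4 179.3 298.  220.5] [256.  176.8 297.4 216.8]
scene 180 342 349 345.5
scene 190 341 348 344.5
scene 200 337 346 341.5
scene 210 336 345 340.5
scene 215 336 345 340.5
scene 220 336 345 340.5
scene 223 336 345 340.5
scene 225 336 344 340.0
tan rows [155 226]
pred axis [[340.7, 223.5], [341.3, 213.6], [341.9, 203.4], [342.5, 193.0], [343.1, 182.4]] foot bbox [335.  220.5 346.5 226.5]
ring top bbox [325.  241.4 353.4 257.3] bottom [324.8 246.  353.1 262. ] hole [329.7 244.  348.7 254.6] [329.5 248.5 348.3 259.2]
top ring [387.1 207.2 413.  232.7] [385.9 208.1 411.5 233.3]
```

View pics/c3.png

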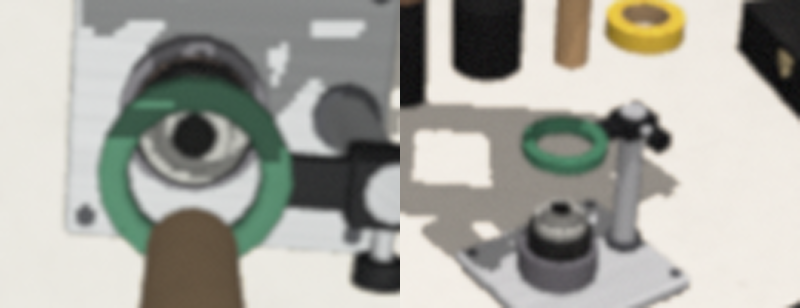

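The foot matches the TCP nominal. The wrist view puts the ring about 1.8 mm further in +x and 1 mm further in +y. I'll correct by most of that, lower to just above the ring and look again.

```bash
python3 - <<'E'
from h import *
env.move_l([500.4,-362.4,262],rate=80); env.hold(.3)
st=env.read_state(); print(st["time_s"],st["tool_pos"])
a=viewer.camera("wrist"); b=viewer.camera("scene"); c=viewer.camera("top")
for n,im in(("wrist",a),("scene",b),("top",c)):
    cv2.imwrite(f"pics/{n}3.png",im)
    for nm,lo,hi in(("tan",(8,60,40),(22,220,255)),("green",(65,70,30),(95,255,255))):
        for cc,s,m in blobs(im,lo,hi,100):
            if n=="top" or (n=="wrist" and s[1]<300) or (n=="scene" and abs(cc[0]-340)<8): print(n,nm,cc,s)
    t=np.linspace(0,6.2832,73)
    for z,r in((116,10),(110,25.5),(100,25.5)):
        P=np.array([project(n,[500.4+r*np.cos(q),-362.4+r*np.sin(q),z],st) for q in t]);print(n,z,r,P.min(0).round(1),P.max(0).round(1))
cv2.imwrite("pics/c4.png",np.hstack([cv2.resize(a[150:270,200:356],(400,308)),cv2.resize(b[205:275,295:386],(400,308),interpolation=cv2.INTER_CUBIC)]))
E
```

```text
11.475 [ 500.53045105 -362.51214709  262.45399691]
wrist tan [276.8 278.2] [248, 208, 58, 122, 5091]
wrist green [276.  206.3] [240, 179, 74, 66, 1696]
wrist 116 10 [261.1 206.7] [291.5 235.6]
wrist 110 25.5 [238.4 181.4] [314.2 253.6]
wrist 100 25.5 [239.8 178.2] [312.8 248. ]
scene tan [342.3 217.3] [335, 182, 16, 68, 598]
scene green [338.4 253.7] [325, 244, 28, 17, 197]
scene 116 10 [334.1 242.9] [345.3 249.1]
scene 110 25.5 [325.3 241.1] [353.8 256.9]
scene 100 25.5 [325.1 245.6] [353.4 261.5]
top tan [251.   77.3] [237, 67, 27, 16, 113]
top tan [135.2 170.4] [121, 156, 23, 24, 248]
top tan [ 54.6 190.4] [43, 174, 24, 34, 254]
top tan [282.6 197.7] [275, 189, 16, 18, 232]
top green [392.5 217.2] [387, 208, 17, 22, 121]
top 116 10 [395.4 213.7] [405.7 223.8]
top 110 25.5 [386.8 206.5] [412.7 232. ]
top 100 25.5 [385.6 207.4] [411.2 232.6]
```

View pics/c4.png

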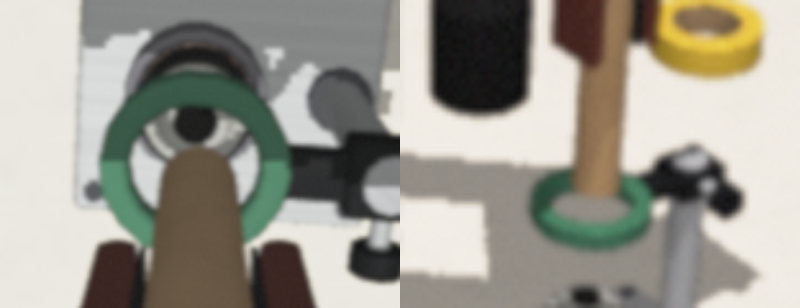

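The ring (wrist columns 240–313) is centred on the tube within about 1 mm, and the row agrees to about 0.5 mm. I'll lower to the final height.

```bash
python3 - <<'E'
from h import *
print(env.move_l([500.4,-362.6,213.5],rate=30,f_stop=6)); env.hold(.6)
st=env.read_state(); print(st["time_s"],st["tool_pos"],st["width"],st["grip_force"],st["force"])
a=viewer.camera("wrist"); b=viewer.camera("scene")
cv2.imwrite("pics/c5.png",np.hstack([cv2.resize(a[150:270,200:356],(400,308)),cv2.resize(b[225:310,290:400],(400,308),interpolation=cv2.INTER_CUBIC)]))
for z in(67,59): print(project("scene",[500.4,-362.6,z]))
E
```

```text
False
13.9917 [ 500.39235771 -362.59834386  213.4844179 ] 19.110048632101023 29.99931711797217 [ 0.79279257  0.49418648 -0.84481805]
[338.42106597 268.23282441]
[338.20630043 271.74426213]
```

View pics/c5.png

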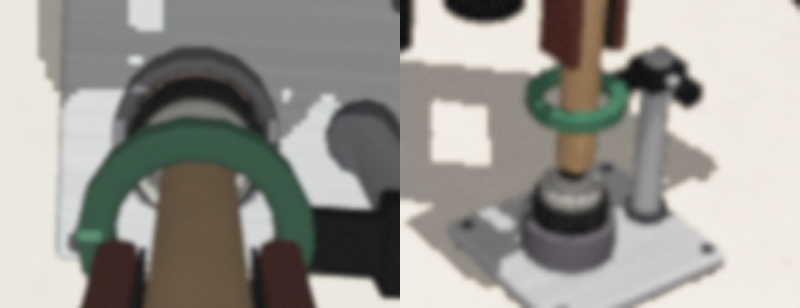

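The tube passes through the ring with even gaps in both views (ring centre and tube axis agree within about 1 mm). Its end is clear of the silver face and the forces are near zero, so I'm handing in.

```bash
python3 -c "
from station import workorder
print(workorder.sign_off())"
```

```text
the job is handed in; nothing more can be done
None
```

I signed the job off at about 14 s of robot time, with the brass tube still gripped, upright and centred in the green ring to about 1–2 mm. Its foot is about 8 mm above the capsule by arm position, no contact force showed, and the row looked undisturbed; the sign-off returned no verdict.

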